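Wind the card press down onto the tags

TASK

Turn the brass wing screw on top of the small card press clockwise with light fingertip strokes against its wings, stroke after stroke, until the wooden pressure plate is fully down on the stack of paper tags. Do not pinch, lift or tip anything; the press stays standing where it is with the tags in it, and the jar, the stamp and the pen beside it are left alone.

Things in the scene. Friction and masses are not known exactly. Their poses are not given: they have to be found in the camera images.
- card_press: Loose small press, 1.5 kg, standing on the table; origin at the centre of its underside, z up. Wooden base board 150 mm (x) x 180 mm (y), top 20 mm up, on rubber feet; two steel pillars at y = +-64 mm; green bridge along y, 30 mm wide and 152 mm long, top at 76 mm (81 mm on the end nuts over the pillars). A vertical screw runs through the bridge on the press's z axis. Pushed sideways harder than about 8 to 12 N the press slides.
- wing_top (a point): Point on the axis of the brass wing screw, level with the top of its wings; its x axis points along the wings (the two are alike, at +x and -x), z up. The wings reach from the hub (11 mm radius) to 40 mm from the axis, are 7 mm thick and 24 mm tall (their top is the point's height, 26 mm above the underside of the hub). The point is 106 mm above the table when the screw is fully down and up to 123 mm when raised, and sinks 1.9 mm per radian turned.
- wing_screw (a joint): Turning of the wing screw in rad, growing clockwise as seen from above: 0 fully raised, 9.0 (end stop) with the pressure plate down on the tags; the plate sinks 1.9 mm per rad. It stays where it is left; turning takes about 0.08 N m, which is 3 N at 28 mm from the axis.
- tag_bundle: Stack of brown paper tags 57 x 93 x 14 mm lying on the press's base board under the pressure plate (64 x 98 x 10 mm, pale wood); origin at the centre of its underside.
- jam_jar5: Small jam jar with a dark green lid, 60 mm across, 75 mm tall, loose, beside the press; origin at the centre of its underside.
- loaf_stamp: Dark brown turned wooden stamp with a pale square foot, 36 x 36 x 82 mm, loose, standing beside the press; origin at the centre of its underside.
- marker_pen: Red and white marker pen, 135 mm long (its y), 17 mm thick, loose, lying beside the press; origin at its underside.

How it is judged:
At the end, for the whole second after the job is handed in: The wing screw has been turned to more than 8.4 rad (pressure plate within about 1.2 mm of resting on the tags) and is at rest; the press stands flat on the table, still, with the tags within 15 mm of its middle (value of joint wing_screw above 8.4 rad and velocity of joint wing_screw between -0.05 and 0.05 rad/s and angle between card_press's own z axis and vertical below 0.05 rad and height (world z) of card_press below 0.004 m and horizontal distance between tag_bundle and card_press below 0.015 m and linear speed of card_press below 0.01 m/s); the robot touches nothing.
It fails at once if the press is shifted or lifted more than 30 mm (distance of card_press from where it was at the start of the episode above 0.03 m).
It fails at once if the press is lifted by more than 10 mm (height (world z) of card_press above 0.01 m).
It fails at once if the press is tipped by more than 0.15 rad (angle between card_press's own z axis and vertical above 0.15 rad).
It fails at once if the press or its screw is pushed or squeezed with more than 30 N (contact force between the fingers and card_press above 30 N).
It fails at once if the jar, the stamp or the pen is moved more than 25 mm (distance of any of jam_jar5, loaf_stamp, marker_pen from where it was at the start of the episode above 0.025 m).
It also fails if it takes over 64 s, if anything falls off the work surface, if the arm or the gripper's body presses on something with over 40 N, if the wrist force passes 120 N, or if a joint passes its speed limit or range.

ROBOT

A 6-joint arm with a two-finger parallel gripper is mounted at the origin on the work surface; the furniture and walls round the work are solid. World frame = base frame: x ahead of the robot, y to its left, z up, the work surface at z = 0. Lengths are in m, angles in rad, forces in N, time in s.
With the tool pointing down it reaches from about 0.35 to 0.85 m from the base axis. Payload 8.1 kg.
Tool frame: the origin (TCP) lies at the very end of the fingers, on their centre line; the grasp point (between the pads) lies 19 mm behind it; z points along the fingers, y is the line along which they close (so a half turn about z gives the same grasp; the last joint's range is limited). The gripper opens to 93 mm and grips with 3 to 60 N. Pads are 15 mm wide; open, the fingers measure 128 mm over their backs; the gripper's body (75 mm by 188 mm) begins 65 mm behind the grasp point.
Start: joints at [1.046, 0.13, 1.488, -0, 1.523, -0.085], TCP at [0.255, 0.543, 0.219] pointing down, gripper open.
Joint ranges: [-2.96, 2.96], [-0.89, 2.26], [0.02, 2.5], [-1.34, 4.48], [0, 2.73], [-2.66, 2.66]. Speed limits (rad/s): [2.39, 2.39, 2.79, 3.14, 3.14, 3.14].

INTERFACE

Orientations are given as a 3x3 rotation matrix whose columns are the frame's x, y, z axes.
In Python, from cell import env gives the robot as it stands.
- The arm moves only by the shell command python3 -m inch 'ROWS'. ROWS is JSON, one flat list of numbers, 5 for each row, row after row: the gripper command: -1 is shut, 1 is fully open, values between are in proportion, then the shift along the tool's x, y, z in m, then the turn about the tool's z in rad. In form: [claw, dx, dy, dz, spin, claw, dx, dy, dz, spin, ...]. A call has exactly 8 rows; each row is the pose to reach, as a shift and turn from the pose commanded when the call began, along the tool's axes at that moment; what a row does not reach only later rows make up. A row lasts 1/8 s, in which the tool goes at most 62.5 mm and 10.7 degrees, less where a joint would pass 70% of its speed; a pose out of reach is approached as far as the arm can. A call with a gripper value outside its range is refused whole. The fingers move at their own pace and stop on an object; the grip force is fixed at half the most. Time passes only in rows, so rows that repeat a pose let the fingers close, or fill a call up. It gives the time, the measured TCP pose, the force, the opening and the grip force at its end, in the units of the state.
- env.read_state(): the state, without advancing time (a new reading comes with each control period).
- env.get_image(name): name is "side" or "top" or "wrist"; returns a dict with "image" (400x640x3 uint8, red, green, blue), "range_z" (400x640 float32, m along the optical axis (not along the pixel's ray), 0 where there is no reading), "fx", "fy", "cx", "cy" (pixels), "R" (3x3) and "t" (3): a world point X has camera coordinates R X + t. Camera axes: x right, y down, z forward; pixel columns grow to the right and rows downward; lengths in m; the calibration is good to about 2 mm. The wrist camera is an equidistant fisheye: a pixel r from the principal point sees the ray r / f radians off the axis. A picture is of the moment at which its call begins.
- env.hand_in(): hands the job in; it is judged then, once.
Trained networks look in a picture, given as the dict that the camera call returned (one of the last four; its "shot" number tells which), for a name from the list of things; names that differ only in an ending like _2 or _b are one class to them, and where a whole thing is asked for, a point or a joint stands for the part that bears it (a point fixed in the world has none). Each returns a list of dicts, best first, with "score" (0 to 1); they miss things now and then, are a little off and sometimes report something else, mostly with a low value. They report only what shows in the picture. A call takes as long as a camera call.
- env.spot_in(target, picture): "bbox" ([left, top, width, height] in pixels, round what is visible of it).
- env.regions_of(target, picture): "region" (400x640 bool, what is visible of it) and "bbox" ([left, top, width, height] in pixels, round what is visible of it).
The state is a dict: "clock": time; "joint_positions": joint angles; "qvel": joint speeds; "joint_efforts": joint torques, N m; "tool_pos": TCP position; "ee_rot": TCP orientation; "ft_force": force on the tool from outside, world axes, zero at the start; "wrist_torque": the same for the moment, N m; "finger_gap": finger opening in m; "grip_force": force on a finger pad.
Only numpy, scipy, OpenCV 4.12 (cv2) and the standard library are available. Lean on these libraries where they do the work, as an engineer would, in place of code of your own. Each camera call takes 0.05 s, during which the arm holds its last target. There are 200 camera calls.

## Working session

There is one attempt and no reset: what is moved stays moved. The work goes in short steps, Python scripts to look and compute and a shell command to move; the robot and the scene stay as the last step left them, time stands still between calls to the robot, and variables do not carry over. Pictures are saved under pics/ and viewed, at most 10 in all, crops included, and the job is handed in when it is done.

```bash
ls; mkdir -p pics
cat > h.py <<'E'
from cell import env
import numpy as np, cv2
def save(p,n): cv2.imwrite('pics/'+n,p['image'][:,:,::-1])
def world(p,m):
    v,u=np.nonzero(m&(p['range_z']>0)); z=p['range_z'][v,u]
    c=np.c_[(u-p['cx'])/p['fx']*z,(v-p['cy'])/p['fy']*z,z]
    return (c-p['t'])@np.array(p['R'])
E
python3 - <<'E'
from h import *
s=env.read_state(); print(s['clock'],s['tool_pos'],s['ee_rot'],s['ft_force'],s['finger_gap'])
ims=[]
for n in ('top','side'):
    p=env.get_image(n); ims.append(p['image']); np.set_printoptions(precision=4,suppress=True)
    print(n,p['fx'],p['cx'],p['cy'],(-np.array(p['R']).T@p['t']))
    for t in ('card_press','wing_screw','tag_bundle','jam_jar5','loaf_stamp','marker_pen'):
        for r in env.regions_of(t,p)[:1]:
            w=world(p,r['region']); print(t,round(r['score'],2),r['bbox'],w.shape, np.median(w,0) if len(w) else '', np.percentile(w,[2,98],axis=0) if len(w) else '')
cv2.imwrite('pics/a.png',cv2.resize(np.vstack(ims),(480,600))[:,:,::-1])
cv2.imwrite('pics/a.png',ims[0][:,:,::-1]);cv2.imwrite('pics/b.png',ims[1][:,:,::-1])
E
```

```text
pics
0.0 [0.25515829 0.54242696 0.21762711] [[-9.04837047e-01  4.25757123e-01 -8.88644674e-04]
 [ 4.25758027e-01  9.04835726e-01 -1.55299334e-03]
 [ 1.42879470e-04 -1.78355351e-03 -9.99998399e-01]] [ 0.20147658 -0.39688546 -0.01051689] 0.09337415709982774
top 425.4180509938252 320.46024675865124 199.69306933623176 [0.4444 0.024  0.9445]
card_press 0.96 [313.7, 161.4, 105.4, 95.4] (5561, 3) [ 0.5442 -0.0429  0.0202] [[ 0.4637 -0.1368  0.0157]
 [ 0.634   0.0487  0.111 ]]
wing_screw 0.67 [352.3, 191.9, 33.3, 20.4] (231, 3) [ 0.5488 -0.044   0.1104] [[ 0.5328 -0.076   0.0566]
 [ 0.5653 -0.0135  0.1181]]
jam_jar5 0.92 [295.7, 236.1, 30.5, 30.2] (659, 3) [0.45   0.0689 0.0736] [[0.4239 0.0428 0.0536]
 [0.4766 0.0957 0.0768]]
loaf_stamp 0.85 [429.2, 187.9, 28.9, 24.2] (375, 3) [ 0.5648 -0.2084  0.0283] [[ 0.5503 -0.2304 -0.0012]
 [ 0.5856 -0.1963  0.0812]]
marker_pen 0.61 [394.7, 144.7, 58.2, 28.3] (370, 3) [ 0.6657 -0.1675  0.0133] [[ 0.6412 -0.226   0.0059]
 [ 0.6911 -0.1118  0.0169]]
side 456.2156501289681 319.80001917267714 206.03735197307904 [ 0.1594 -0.5292  0.6382]
card_press 0.69 [287.4, 199.8, 118.0, 101.1] (5610, 3) [ 0.5258 -0.071   0.0208] [[ 0.4557 -0.146   0.0095]
 [ 0.6301  0.021   0.1114]]
wing_screw 0.73 [348.5, 203.4, 6.7, 30.8] (248, 3) [ 0.5409 -0.05    0.1108] [[ 0.5281 -0.0808  0.0816]
 [ 0.558  -0.0172  0.1182]]
tag_bundle 0.87 [323.8, 245.6, 50.1, 21.0] (341, 3) [ 0.5328 -0.0664  0.029 ] [[ 0.5094 -0.0949  0.0197]
 [ 0.5759 -0.0221  0.0347]]
jam_jar5 0.96 [258.0, 203.0, 30.6, 45.9] (1232, 3) [0.4396 0.0512 0.0577] [[0.4183 0.0393 0.0084]
 [0.4707 0.0907 0.0762]]
loaf_stamp 0.67 [400.4, 278.0, 26.8, 46.8] (754, 3) [ 0.5573 -0.2215  0.0313] [[ 0.5472 -0.2334  0.0053]
 [ 0.5803 -0.202   0.0812]]
marker_pen 0.66 [407.7, 259.5, 61.8, 33.9] (494, 3) [ 0.6622 -0.1717  0.0132] [[ 0.6385 -0.224   0.0054]
 [ 0.6837 -0.115   0.017 ]]
```

Run:
```python
from h import *
a=cv2.imread('pics/a.png');b=cv2.imread('pics/b.png')
cv2.imwrite('pics/ab.png',np.hstack([cv2.resize(a[120:290,270:470],(400,340)),cv2.resize(b[170:340,240:440],(400,340))]))
```

```text
(no output)
```

View pics/ab.png

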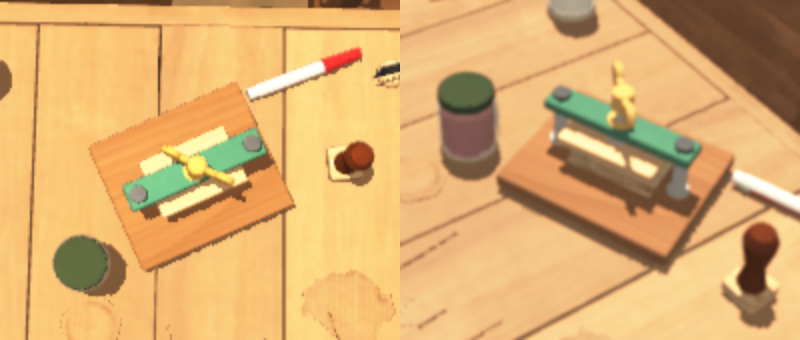

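Run:
```python
from h import *
np.set_printoptions(precision=4,suppress=True)
for n in ('top','side'):
    p=env.get_image(n)
    r=env.regions_of('card_press',p)[0]
    w=world(p,r['region'])
    for nm,lo,hi in (('wing',.100,.125),('bridge',.066,.085),('board',.014,.026)):
        q=w[(w[:,2]>lo)&(w[:,2]<hi)].astype(np.float32)
        (c,sz,a)=cv2.minAreaRect(q[:,:2].copy()); m=q.mean(0)
        C=np.cov(q[:,:2].T); e,V=np.linalg.eigh(C)
        print(n,nm,len(q),np.array(c),np.array(sz),a,'mean',m,'axis deg',np.degrees(np.arctan2(V[1,1],V[0,1])),'z95',np.percentile(q[:,2],[50,95]))
```

```text
top wing 218 [ 0.5485 -0.045 ] [0.079  0.0195] 73.01983642578125 mean [ 0.5483 -0.0449  0.1114] axis deg 64.37798666354558 z95 [0.1112 0.1175]
top bridge 939 [ 0.5491 -0.0447] [0.0301 0.1512] 25.463125228881836 mean [ 0.5481 -0.0437  0.0754] axis deg 115.60010115575388 z95 [0.0751 0.0807]
top board 3674 [ 0.5492 -0.045 ] [0.1497 0.1796] 25.346599578857422 mean [ 0.5453 -0.0427  0.019 ] axis deg 113.16713050005667 z95 [0.019  0.0217]
side wing 207 [ 0.5442 -0.0497] [0.0704 0.0178] 74.25756072998047 mean [ 0.542  -0.0524  0.1109] axis deg 64.92833789880733 z95 [0.1117 0.1176]
side bridge 1066 [ 0.5469 -0.0484] [0.0321 0.1473] 25.871612548828125 mean [ 0.5452 -0.0541  0.0751] axis deg 115.89655202927378 z95 [0.0756 0.0807]
side board 3115 [ 0.5468 -0.0471] [0.1519 0.1784] 25.357168197631836 mean [ 0.5255 -0.0737  0.0197] axis deg 133.95413889772954 z95 [0.0198 0.0218]
```

The pictures agree with the networks. In the top crop the press is turned about 25°, and the wings run from pixel (163,150) to (235,183), about 65° in the world. The jar, stamp and pen are clear of the space above the press. The screw axis is near (0.549, -0.046) and the wing tops near z = 0.1175.

My plan is to set the fingers half open astride the screw axis and spin the tool, so both fingertips push the wings as a pure couple.

```bash
python3 -m inch '[0.1,-0.04,-0.0315,0,0, 0.1,-0.08,-0.063,0,0, 0.1,-0.12,-0.0945,0,0, 0.1,-0.16,-0.126,0,0, 0.1,-0.2,-0.1575,0,0, 0.1,-0.24,-0.189,0,0, 0.1,-0.28,-0.2205,0,0, 0.1,-0.32,-0.252,0,0]' && python3 -m inch '[0.1,-0.04,-0.0315,0,-0.1, 0.1,-0.08,-0.063,0,-0.2, 0.1,-0.12,-0.0945,0,-0.3, 0.1,-0.16,-0.126,0,-0.4, 0.1,-0.196,-0.155,0.01,-0.5, 0.1,-0.196,-0.155,0.02,-0.6, 0.1,-0.196,-0.155,0.03,-0.7, 0.1,-0.196,-0.155,0.03,-0.7]'
python3 - <<'E'
from h import *
np.set_printoptions(precision=4,suppress=True)
s=env.read_state(); print(s['joint_positions'],s['tool_pos'],s['ee_rot'],s['ft_force'],s['wrist_torque'])
p=env.get_image('wrist'); save(p,'w1.png')
t=env.get_image('side'); save(t,'s1.png')
q=env.get_image('top'); save(q,'t1.png')
R=np.array(p['R'])
def proj(X):
    c=R@np.array(X)+p['t']; r=np.hypot(c[0],c[1]); th=np.arctan2(r,c[2])
    return p['cx']+p['fx']*th*c[0]/r, p['cy']+p['fy']*th*c[1]/r
print('pred axis',proj([.5488,-.0455,.1175]))
for a in (65,245):
  d=np.radians(a); print(a,proj([.5488+.04*np.cos(d),-.0455+.04*np.sin(d),.1175]))
for n in ('wing_screw','wing_top'):
  print([ (r['score'],r['bbox']) for r in env.regions_of(n,p)[:1]])
E
```

```text
clock: 1.9
tool_pos: [0.4383, 0.1771, 0.219]
ee_rot: [[-0.905, 0.426, 0.001], [0.426, 0.905, 0.0], [-0.001, 0.001, -1.0]]
ft_force: [0.1, 0.9, 0.2]
finger_gap: 0.0513
grip_force: 0.0
clock: 2.9
tool_pos: [0.5484, -0.0451, 0.1877]
ee_rot: [[-0.967, -0.256, -0.002], [-0.256, 0.967, 0.0], [0.002, 0.001, -1.0]]
ft_force: [-0.0, 1.1, 0.0]
finger_gap: 0.0512
grip_force: 0.0
[-0.1753  0.0144  1.6665  0.      1.4626 -2.0053] [ 0.5484 -0.0451  0.1877] [[-0.9666 -0.2564 -0.0018]
 [-0.2564  0.9666  0.0003]
 [ 0.0017  0.0008 -1.    ]] [-0.0315  1.1237  0.0072] [ 0.0196  0.0543 -0.0303]
pred axis (np.float64(316.0835880646021), np.float64(211.24935420157217))
65 (np.float64(352.93890620216087), np.float64(240.23154226386237))
245 (np.float64(276.8815906257344), np.float64(180.20900862689672))
[(0.82, [278.2, 175.9, 75.4, 62.9])]
[(0.72, [276.8, 174.8, 77.1, 62.6])]
```

View pics/w1.png

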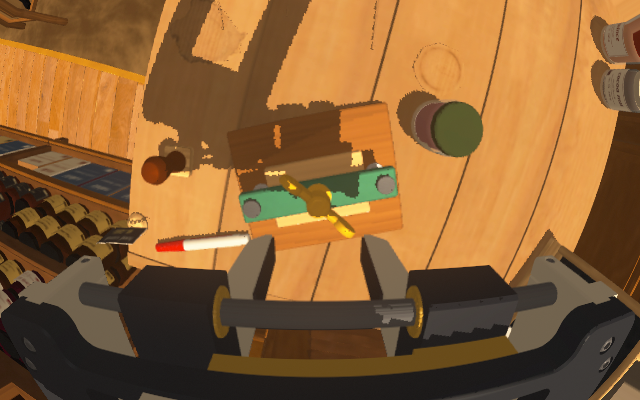

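The wing line (278..354, 176..239) matches the prediction within 2–3 mm. The finger line is 40° counter-clockwise of the wings and free of them, so I lower the fingers now.

```bash
python3 -m inch '[0.1,0,0,0.014,0, 0.1,0,0,0.028,0, 0.1,0,0,0.042,0, 0.1,0,0,0.056,0, 0.1,0,0,0.068,0, 0.1,0,0,0.08,0, 0.1,0,0,0.088,0, 0.1,0,0,0.088,0]' && python3 -m inch '[0.1,0,0,0,0.07, 0.1,0,0,0,0.14, 0.1,0,0,0,0.21, 0.1,0,0,0,0.28, 0.1,0,0,0,0.35, 0.1,0,0,0,0.42, 0.1,0,0,0,0.5, 0.1,0,0,0,0.5]'
python3 - <<'E'
from h import *
np.set_printoptions(precision=4,suppress=True)
s=env.read_state(); print(s['joint_positions'],s['ft_force'],s['wrist_torque'])
p=env.get_image('side'); q=env.get_image('top')
r=env.regions_of('card_press',q)[0]; w=world(q,r['region']); w=w[(w[:,2]>.014)&(w[:,2]<.026)].astype(np.float32)
print(cv2.minAreaRect(w[:,:2].copy()))
cv2.imwrite('pics/c1.png',np.hstack([cv2.resize(x['image'][y0:y0+170,x0:x0+200],(400,340),interpolation=2) for x,y0,x0 in ((q,120,270),(p,150,250))])[:,:,::-1])
E
```

```text
clock: 4.15
tool_pos: [0.5486, -0.0449, 0.0998]
ee_rot: [[-0.966, -0.257, -0.001], [-0.257, 0.966, 0.0], [0.001, 0.001, -1.0]]
ft_force: [1.0, -0.3, 0.0]
finger_gap: 0.051
grip_force: 0.0
clock: 5.15
tool_pos: [0.5489, -0.0451, 0.1009]
ee_rot: [[-0.972, 0.237, -0.0], [0.237, 0.972, -0.0], [0.0, -0.0, -1.0]]
ft_force: [-2.4, 0.1, -0.2]
finger_gap: 0.051
grip_force: 1.0
[-0.1749  0.0861  1.7556 -0.0001  1.3002 -1.5064] [-2.3641  0.0668 -0.1672] [0.004  0.4757 0.0583]
((0.5019482970237732, -0.042998991906642914), (0.11197981983423233, 0.19703678786754608), 0.041405849158763885)
```

View pics/c1.png

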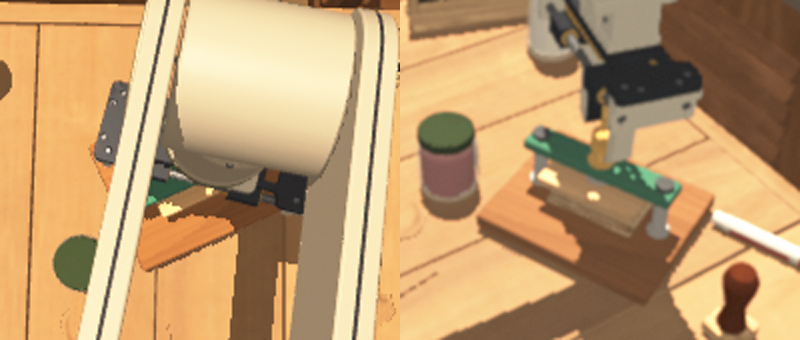

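The fingertips have met the wing with about 2.4 N. In the picture the press stands at its place and the fingers sit between the wings above the bridge. I keep stroking and watch the force.

```bash
cat > chk.py <<'E'
from h import *
np.set_printoptions(precision=4,suppress=True)
s=env.read_state(); print('q6',s['joint_positions'][5],'tau',s['wrist_torque'])
q=env.get_image('side'); r=env.regions_of('card_press',q)
if r:
    w=world(q,r[0]['region']); w=w[(w[:,2]>.012)&(w[:,2]<.027)].astype(np.float32); print('press',cv2.minAreaRect(w[:,:2].copy()))
E
python3 -m inch '[0.1,0,0,0,0.1, 0.1,0,0,0,0.2, 0.1,0,0,0.001,0.3, 0.1,0,0,0.001,0.4, 0.1,0,0,0.001,0.5, 0.1,0,0,0.001,0.6, 0.1,0,0,0.002,0.7, 0.1,0,0,0.002,0.8]'; python3 chk.py
```

```text
clock: 6.3
tool_pos: [0.5493, -0.0449, 0.0988]
ee_rot: [[-0.505, 0.863, 0.001], [0.863, 0.505, 0.0], [-0.0, 0.001, -1.0]]
ft_force: [-0.9, 1.2, -1.1]
finger_gap: 0.0511
grip_force: 1.4
q6 -0.7039241645844864 tau [-0.0023  0.2107  0.111 ]
press ((0.5462974309921265, -0.04620945453643799), (0.15139830112457275, 0.17977216839790344), 25.358972549438477)
```

The press hasn't moved and the forces are light. I carry on with this stroke.

```bash
python3 -m inch '[0.1,0,0,0,0.1, 0.1,0,0,0,0.2, 0.1,0,0,0.001,0.3, 0.1,0,0,0.001,0.4, 0.1,0,0,0.001,0.5, 0.1,0,0,0.001,0.6, 0.1,0,0,0.002,0.7, 0.1,0,0,0.002,0.8]'; python3 chk.py
```

```text
clock: 7.4
tool_pos: [0.5495, -0.0457, 0.0971]
ee_rot: [[0.266, 0.964, 0.001], [0.964, -0.266, -0.001], [-0.001, 0.001, -1.0]]
ft_force: [-2.2, -3.1, 0.3]
finger_gap: 0.0513
grip_force: 1.5
q6 0.09381127553363953 tau [-0.5362  0.2859  0.083 ]
press ((0.5463334918022156, -0.04644446820020676), (0.15258093178272247, 0.1794586479663849), 25.388301849365234)
```

```bash
python3 -m inch '[0.1,0,0,0,0.1, 0.1,0,0,0,0.2, 0.1,0,0,0.001,0.3, 0.1,0,0,0.001,0.4, 0.1,0,0,0.001,0.5, 0.1,0,0,0.001,0.6, 0.1,0,0,0.002,0.7, 0.1,0,0,0.002,0.8]'; python3 chk.py
```

```text
clock: 8.5
tool_pos: [0.549, -0.0454, 0.0947]
ee_rot: [[0.876, 0.482, -0.0], [0.482, -0.876, -0.0], [-0.0, 0.0, -1.0]]
ft_force: [-2.1, -2.1, 0.0]
finger_gap: 0.0512
grip_force: 1.3
q6 0.8924168693668474 tau [-0.4671  0.5603  0.1382]
press ((0.5461453199386597, -0.04567982256412506), (0.15178731083869934, 0.18154804408550262), 25.490135192871094)
```

```bash
python3 -m inch '[0.1,0,0,0,0.1, 0.1,0,0,0,0.2, 0.1,0,0,0.001,0.3, 0.1,0,0,0.001,0.4, 0.1,0,0,0.001,0.5, 0.1,0,0,0.001,0.6, 0.1,0,0,0.001,0.7, 0.1,0,0,0.001,0.8]'; python3 chk.py
```

```text
clock: 9.6
tool_pos: [0.5483, -0.0446, 0.0931]
ee_rot: [[0.957, -0.291, -0.002], [-0.291, -0.957, 0.001], [-0.002, -0.0, -1.0]]
ft_force: [-3.1, -0.0, -1.3]
finger_gap: 0.051
grip_force: 1.3
q6 1.6914924213367566 tau [0.0758 0.7117 0.0264]
press ((0.54593825340271, -0.0467093288898468), (0.15091778337955475, 0.17971017956733704), 25.317935943603516)
```

```bash
python3 -m inch '[0.1,0,0,0,0.1, 0.1,0,0,0,0.2, 0.1,0,0,0.001,0.3, 0.1,0,0,0.001,0.4, 0.1,0,0,0.001,0.5, 0.1,0,0,0.001,0.6, 0.1,0,0,0.001,0.7, 0.1,0,0,0.001,0.7]'; python3 chk.py
```

```text
clock: 10.7
tool_pos: [0.5494, -0.0449, 0.0927]
ee_rot: [[0.546, -0.838, 0.001], [-0.838, -0.546, 0.0], [0.0, -0.001, -1.0]]
ft_force: [0.6, -0.2, 0.5]
finger_gap: 0.0512
grip_force: 0.0
q6 2.388940114479161 tau [0.0936 0.1143 0.0487]
press ((0.5455588698387146, -0.046662867069244385), (0.15074309706687927, 0.18029819428920746), 25.51699447631836)
```

The first stroke turned the wings about 4.1 rad. Next I back off, lift clear and spin back just over half a turn (the wings are alike).

```bash
python3 -m inch '[0.1,0,0,0,-0.1, 0.1,0,0,0,-0.2, 0.1,0,0,-0.02,-0.2, 0.1,0,0,-0.05,-0.2, 0.1,0,0,-0.08,-0.2, 0.1,0,0,-0.09,-0.3, 0.1,0,0,-0.09,-0.45, 0.1,0,0,-0.09,-0.6]' && python3 -m inch '[0.1,0,0,0,-0.17, 0.1,0,0,0,-0.34, 0.1,0,0,0,-0.51, 0.1,0,0,0,-0.68, 0.1,0,0,0,-0.85, 0.1,0,0,0,-1.02, 0.1,0,0,0,-1.19, 0.1,0,0,0,-1.35]' && python3 -m inch '[0.1,0,0,0,-0.17, 0.1,0,0,0,-0.34, 0.1,0,0,0,-0.51, 0.1,0,0,0,-0.68, 0.1,0,0,0,-0.85, 0.1,0,0,0,-1.02, 0.1,0,0,0,-1.19, 0.1,0,0,0,-1.35]'
cat > look.py <<'E'
from h import *
import sys
s=env.read_state(); print('q6',s['joint_positions'][5],'yaw y',np.degrees(np.arctan2(s['ee_rot'][1][1],s['ee_rot'][0][1])))
p=env.get_image('wrist'); save(p,sys.argv[1])
for r in env.regions_of('wing_screw',p)[:1]: print(r['score'],r['bbox'])
R=np.array(p['R'])
def proj(X):
    c=R@np.array(X)+p['t']; r=np.hypot(c[0],c[1]); th=np.arctan2(r,c[2])
    return np.round([p['cx']+p['fx']*th*c[0]/r, p['cy']+p['fy']*th*c[1]/r])
for a in range(0,180,15):
  d=np.radians(a); print(a,*[proj([.5488+k*np.cos(d),-.0455+k*np.sin(d),.109]) for k in (.04,-.04)])
q=env.get_image('side'); 
for r in env.regions_of('wing_screw',q)[:1]:
    w=world(q,r['region']); print('z',np.percentile(w[:,2],[50,90,95,98])); w=w[w[:,2]>.098]; print(np.percentile(w,[2,50,98],axis=0))
    C=np.cov(w[:,:2].T); e,V=np.linalg.eigh(C); print('axis',np.degrees(np.arctan2(V[1,1],V[0,1])))
E
python3 look.py w2.png; python3 chk.py
```

```text
clock: 11.8
tool_pos: [0.5499, -0.0451, 0.185]
ee_rot: [[0.923, -0.384, 0.003], [-0.384, -0.923, -0.0], [0.003, -0.001, -1.0]]
ft_force: [0.3, -0.3, -0.3]
finger_gap: 0.0512
grip_force: 0.0
clock: 12.8
tool_pos: [0.5498, -0.0451, 0.1847]
ee_rot: [[0.576, 0.817, 0.002], [0.817, -0.576, -0.0], [0.001, 0.002, -1.0]]
ft_force: [-0.3, -0.4, 0.0]
finger_gap: 0.0513
grip_force: 0.0
clock: 13.8
tool_pos: [0.5497, -0.0451, 0.1847]
ee_rot: [[-0.671, 0.741, 0.002], [0.741, 0.671, -0.0], [-0.002, 0.001, -1.0]]
ft_force: [-0.1, -0.7, -0.0]
finger_gap: 0.0513
grip_force: 0.0
q6 -0.9107558334799652 yaw y 42.16342269295845
0.6 [273.9, 177.4, 79.0, 54.7]
0 [350. 239.] [278. 177.]
15 [358. 229.] [271. 187.]
30 [362. 218.] [268. 199.]
45 [364. 206.] [267. 211.]
60 [362. 194.] [270. 223.]
75 [357. 183.] [276. 233.]
90 [349. 173.] [284. 242.]
105 [339. 166.] [294. 248.]
120 [326. 162.] [306. 252.]
135 [313. 161.] [318. 253.]
150 [300. 163.] [330. 251.]
165 [288. 169.] [341. 246.]
z [0.10090865 0.10722017 0.10902092 0.10965872]
[[ 0.50813923 -0.05503356  0.0984775 ]
 [ 0.54370987 -0.04931202  0.10362134]
 [ 0.57937813 -0.04069008  0.10992869]]
axis -172.8951748745229
q6 -0.9017858565654335 tau [-0.0078  0.0067 -0.033 ]
press ((0.5469315052032471, -0.046376004815101624), (0.15226474404335022, 0.17996375262737274), 25.122312545776367)
```

View pics/w2.png

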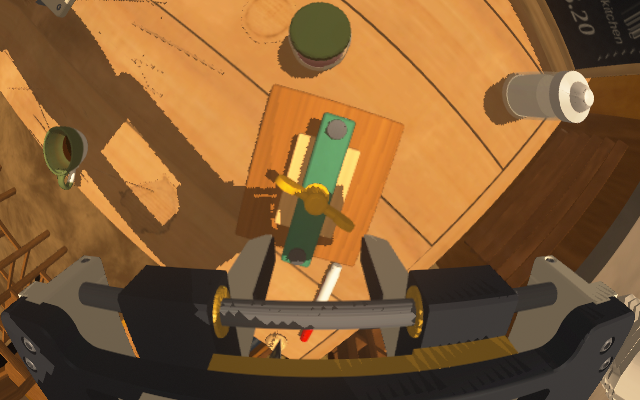

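The view shows the wings from (270,175) to (352,228), about 7° in the world, so they turned about 4.1 rad. Their top is now near 0.1095, and the finger line is 35° behind them. I lower the fingers for the second stroke.

```bash
python3 -m inch '[0.1,0,0,0.015,0, 0.1,0,0,0.03,0, 0.1,0,0,0.045,0, 0.1,0,0,0.06,0, 0.1,0,0,0.074,0, 0.1,0,0,0.085,0, 0.1,0,0,0.093,0, 0.1,0,0,0.093,0]' && python3 -m inch '[0.1,0,0,0,0.1, 0.1,0,0,0,0.2, 0.1,0,0,0,0.3, 0.1,0,0,0,0.4, 0.1,0,0,0,0.5, 0.1,0,0,0,0.6, 0.1,0,0,0,0.7, 0.1,0,0,0,0.8]'; python3 chk.py
```

```text
clock: 15.1
tool_pos: [0.5487, -0.045, 0.089]
ee_rot: [[-0.668, 0.744, -0.001], [0.744, 0.668, 0.0], [0.001, -0.001, -1.0]]
ft_force: [0.1, 0.4, 0.7]
finger_gap: 0.051
grip_force: 0.0
clock: 16.1
tool_pos: [0.5491, -0.0457, 0.09]
ee_rot: [[0.072, 0.997, 0.0], [0.997, -0.072, -0.001], [-0.001, 0.0, -1.0]]
ft_force: [-1.1, -2.7, -2.9]
finger_gap: 0.0513
grip_force: 1.5
q6 -0.10272542955760615 tau [-0.584   0.13    0.0556]
press ((0.5462067127227783, -0.04618246853351593), (0.15329310297966003, 0.17989841103553772), 25.401010513305664)
```

```bash
python3 -m inch '[0.1,0,0,0,0.08, 0.1,0,0,0,0.16, 0.1,0,0,0,0.24, 0.1,0,0,0,0.32, 0.1,0,0,0,0.4, 0.1,0,0,0,0.48, 0.1,0,0,0,0.56, 0.1,0,0,0,0.56]'; python3 chk.py
```

```text
clock: 17.2
tool_pos: [0.5489, -0.0453, 0.0898]
ee_rot: [[0.586, 0.81, -0.0], [0.81, -0.586, -0.0], [-0.0, 0.0, -1.0]]
ft_force: [-2.0, -2.0, -1.2]
finger_gap: 0.0511
grip_force: 1.2
q6 0.45159462305902365 tau [-0.5025  0.3563  0.0753]
press ((0.5461406707763672, -0.046286456286907196), (0.15237055718898773, 0.18032386898994446), 25.492368698120117)
```

```bash
python3 -m inch '[0.1,0,0,0,0.05, 0.1,0,0,0,0.1, 0.1,0,0,0,0.15, 0.1,0,0,0,0.2, 0.1,0,0,0,0.25, 0.1,0,0,0,0.3, 0.1,0,0,0,0.3, 0.1,0,0,0,0.3]'; python3 chk.py
```

```text
clock: 18.3
tool_pos: [0.5489, -0.045, 0.0896]
ee_rot: [[0.8, 0.6, -0.0], [0.6, -0.8, 0.0], [-0.0, -0.0, -1.0]]
ft_force: [-3.1, -2.1, -1.3]
finger_gap: 0.0514
grip_force: 1.3
q6 0.7520172182807203 tau [-0.4153  0.501   0.0727]
press ((0.5461897253990173, -0.04668262600898743), (0.1513279378414154, 0.18090525269508362), 25.97760581970215)
```

```bash
python3 -m inch '[0.1,0,0,0,0.03, 0.1,0,0,0,0.06, 0.1,0,0,0,0.09, 0.1,0,0,0,0.12, 0.1,0,0,0,0.15, 0.1,0,0,0,0.15, 0.1,0,0,0,0.15, 0.1,0,0,0,0.15]'; python3 chk.py
```

```text
clock: 19.4
tool_pos: [0.5491, -0.045, 0.0897]
ee_rot: [[0.881, 0.472, 0.0], [0.472, -0.881, 0.0], [0.0, -0.0, -1.0]]
ft_force: [-2.0, -1.3, -1.4]
finger_gap: 0.0513
grip_force: 1.1
q6 0.9038544413982498 tau [-0.205   0.5064  0.0441]
press ((0.5470330715179443, -0.04677434265613556), (0.15295174717903137, 0.1794116199016571), 24.98863983154297)
```

```bash
python3 -m inch '[0.1,0,0,0,0.04, 0.1,0,0,0,0.08, 0.1,0,0,0,0.12, 0.1,0,0,0,0.16, 0.1,0,0,0,0.2, 0.1,0,0,0,0.2, 0.1,0,0,0,0.2, 0.1,0,0,0,0.2]'; python3 chk.py
```

```text
clock: 20.5
tool_pos: [0.549, -0.045, 0.0896]
ee_rot: [[0.958, 0.288, -0.0], [0.288, -0.958, 0.0], [-0.0, -0.0, -1.0]]
ft_force: [-1.6, -1.2, -2.2]
finger_gap: 0.0511
grip_force: 1.3
q6 1.103547720716342 tau [-0.179   0.6283  0.0845]
press ((0.5467797517776489, -0.04613335430622101), (0.15312325954437256, 0.17969545722007751), 25.526443481445312)
```

```bash
python3 -m inch '[0.1,0,0,0,0.03, 0.1,0,0,0,0.06, 0.1,0,0,0,0.09, 0.1,0,0,0,0.12, 0.1,0,0,0,0.15, 0.1,0,0,0,0.15, 0.1,0,0,0,0.15, 0.1,0,0,0,0.15]'; python3 chk.py
```

```text
clock: 21.6
tool_pos: [0.5492, -0.045, 0.0897]
ee_rot: [[0.99, 0.142, 0.0], [0.142, -0.99, 0.0], [0.0, 0.0, -1.0]]
ft_force: [-2.3, 1.4, -1.1]
finger_gap: 0.0512
grip_force: 1.1
q6 1.253898330956101 tau [-0.0084  0.6168  0.0899]
press ((0.5461421608924866, -0.04618290811777115), (0.15275198221206665, 0.1797972470521927), 25.484542846679688)
```

```bash
python3 -m inch '[0.1,0,0,0,0.03, 0.1,0,0,0,0.06, 0.1,0,0,0,0.09, 0.1,0,0,0,0.12, 0.1,0,0,0,0.15, 0.1,0,0,0,0.15, 0.1,0,0,0,0.15, 0.1,0,0,0,0.15]'; python3 chk.py
```

```text
clock: 22.7
tool_pos: [0.5491, -0.045, 0.0897]
ee_rot: [[1.0, -0.008, 0.0], [-0.008, -1.0, -0.0], [0.0, 0.0, -1.0]]
ft_force: [-2.3, 0.3, -0.8]
finger_gap: 0.0508
grip_force: 1.2
q6 1.4039143780292167 tau [0.0102 0.6045 0.0818]
press ((0.5463475584983826, -0.0462907999753952), (0.15224410593509674, 0.17990127205848694), 25.278575897216797)
```

Run:
```python
from h import *
q=env.get_image('side')
for r in env.regions_of('wing_screw',q)[:1]:
    w=world(q,r['region']); w=w[np.hypot(w[:,0]-.5488,w[:,1]+.0455)<.045]; print(r['score'],len(w),'z',np.percentile(w[:,2],[50,90,95,98]))
cv2.imwrite('pics/s3.png',cv2.resize(q['image'][180:280,290:410],(720,600),interpolation=2)[:,:,::-1])
```

```text
0.71 216 z [0.09871808 0.10428915 0.10498875 0.1059798 ]
```

View pics/s3.png

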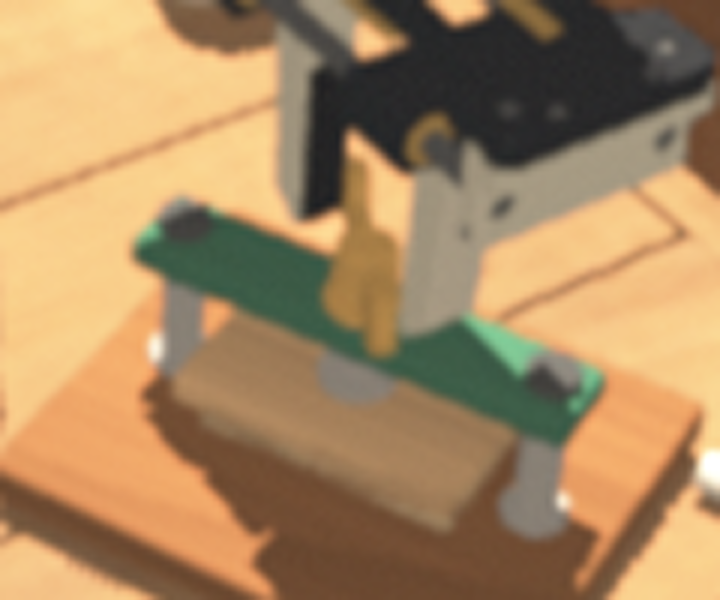

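The wing top is near 0.1055, so the end is close. The near fingertip (440,300) is still against the wing (380,310). I go on gently to the end stop.

```bash
python3 -m inch '[0.1,0,0,0,0.03, 0.1,0,0,0,0.06, 0.1,0,0,0,0.09, 0.1,0,0,0,0.12, 0.1,0,0,0,0.12, 0.1,0,0,0,0.12, 0.1,0,0,0,0.12, 0.1,0,0,0,0.12]'; python3 chk.py
```

```text
clock: 23.9
tool_pos: [0.5491, -0.045, 0.0897]
ee_rot: [[0.992, -0.128, 0.0], [-0.128, -0.992, 0.0], [0.0, -0.0, -1.0]]
ft_force: [-2.5, -0.3, -1.5]
finger_gap: 0.0514
grip_force: 1.2
q6 1.5239882530658828 tau [0.0386 0.6787 0.0169]
press ((0.5465791821479797, -0.04542273283004761), (0.15281257033348083, 0.1809908002614975), 25.367904663085938)
```

```bash
python3 -m inch '[0.1,0,0,0,0.02, 0.1,0,0,0,0.04, 0.1,0,0,0,0.06, 0.1,0,0,0,0.08, 0.1,0,0,0,0.1, 0.1,0,0,0,0.1, 0.1,0,0,0,0.1, 0.1,0,0,0,0.1]'; python3 chk.py
```

```text
clock: 25.0
tool_pos: [0.549, -0.045, 0.0896]
ee_rot: [[0.974, -0.226, -0.0], [-0.226, -0.974, 0.0], [-0.0, 0.0, -1.0]]
ft_force: [-3.6, 1.5, -2.7]
finger_gap: 0.051
grip_force: 1.4
q6 1.6239248276200753 tau [0.1395 0.7166 0.0724]
press ((0.5464134216308594, -0.04573962092399597), (0.1524200141429901, 0.18027304112911224), 25.566110610961914)
```

```bash
python3 -m inch '[0.1,0,0,0,0.02, 0.1,0,0,0,0.04, 0.1,0,0,0,0.06, 0.1,0,0,0,0.08, 0.1,0,0,0,0.1, 0.1,0,0,0,0.12, 0.1,0,0,0,0.12, 0.1,0,0,0,0.12]'; python3 chk.py
```

```text
clock: 26.1
tool_pos: [0.5493, -0.0451, 0.0896]
ee_rot: [[0.94, -0.341, 0.001], [-0.341, -0.94, -0.0], [0.001, -0.0, -1.0]]
ft_force: [1.8, 1.1, -6.7]
finger_gap: 0.0512
grip_force: 9.3
q6 1.7439445337758976 tau [ 0.0211 -0.0418  0.5635]
press ((0.5471150875091553, -0.04662060737609863), (0.1508253961801529, 0.18094196915626526), 21.50779151916504)
```

```bash
python3 -m inch '[0.1,0,0,0,0.02, 0.1,0,0,0,0.04, 0.1,0,0,0,0.06, 0.1,0,0,0,0.08, 0.1,0,0,0,0.1, 0.1,0,0,0,0.12, 0.1,0,0,0,0.12, 0.1,0,0,0,0.12]'; python3 chk.py
```

```text
clock: 27.2
tool_pos: [0.549, -0.045, 0.0896]
ee_rot: [[0.892, -0.451, -0.0], [-0.451, -0.892, 0.0], [-0.0, 0.0, -1.0]]
ft_force: [0.2, 1.0, -5.4]
finger_gap: 0.0511
grip_force: 8.8
q6 1.8640258665645162 tau [0.0981 0.1716 0.5633]
press ((0.547414243221283, -0.04689086228609085), (0.15184032917022705, 0.1802118420600891), 14.13606071472168)
```

The wrist torque jumped to 0.56 N m, so the end stop is reached. The press only turned a little on the spot. I back off and lift clear.

```bash
python3 -m inch '[0.1,0,0,0,-0.08, 0.1,0,0,0,-0.16, 0.1,0,0,0,-0.25, 0.1,0,0,-0.02,-0.25, 0.1,0,0,-0.05,-0.25, 0.1,0,0,-0.09,-0.25, 0.1,0,0,-0.13,-0.25, 0.1,0,0,-0.13,-0.25]'; python3 chk.py
python3 - <<'E'
from h import *
q=env.get_image('side')
for n in ('wing_screw','tag_bundle','jam_jar5','loaf_stamp','marker_pen'):
  for r in env.regions_of(n,q)[:1]:
    w=world(q,r['region']); print(n,np.median(w,0),'z',np.percentile(w[:,2],[50,95,98]))
cv2.imwrite('pics/s4.png',cv2.resize(q['image'][170:320,250:450],(800,600),interpolation=2)[:,:,::-1])
E
```

```text
clock: 28.3
tool_pos: [0.5522, -0.0456, 0.2267]
ee_rot: [[0.976, -0.219, 0.01], [-0.219, -0.976, -0.002], [0.011, -0.001, -1.0]]
ft_force: [0.1, -0.6, 0.3]
finger_gap: 0.051
grip_force: 0.0
q6 1.6165324084970052 tau [-0.0055  0.1651 -0.0364]
press ((0.5466893315315247, -0.04733850061893463), (0.1524689793586731, 0.18007878959178925), 15.11225700378418)
wing_screw [ 0.54536314 -0.0508028   0.09800751] z [0.09800751 0.10512742 0.10584819]
tag_bundle [ 0.54090012 -0.09272947  0.02212437] z [0.02212437 0.03200718 0.03410678]
jam_jar5 [0.43967607 0.05087259 0.05743814] z [0.05743814 0.0757635  0.07639568]
loaf_stamp [ 0.55770755 -0.22109877  0.03239963] z [0.03239963 0.08025601 0.08131524]
marker_pen [ 0.65945687 -0.17357347  0.01255477] z [0.01255477 0.01643458 0.01683911]
```

View pics/s4.png

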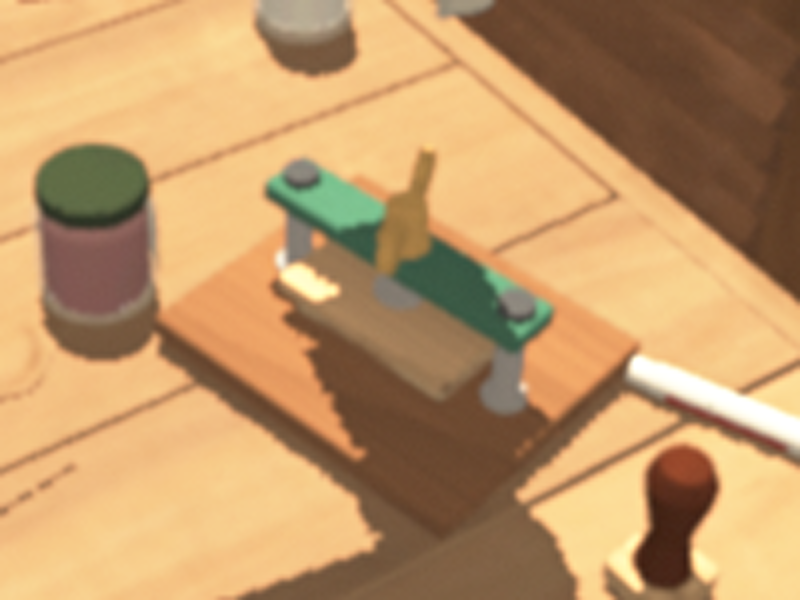

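The press stands flat at its place and turned by about 10°. The plate is down on the tags, the wing top is at 0.106, and the jar and stamp are untouched. The pen may have shifted by about 3 mm, well under the limit.

```bash
python3 -c "
from cell import env
print(env.hand_in())"
```

```text
the job is handed in; nothing more can be done
None
```

I turned the wing screw clockwise to its end stop in two fingertip strokes, so the plate is down on the tags, and handed the job in at about 28 s; no verdict came back. The last push against the stop turned the press about 10° on the spot, and the pen may have moved about 3 mm; the jar and stamp did not move.

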